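Size a microscope mounting pin on the hole gauge

TASK

Find the size of the microscope mounting pin that hangs in the single square holder: push it at the holes of the gauge plate one after another, starting with the narrowest, each time pressing with roughly 5 to 25 N and no more, until you come to the first hole it passes. Ease it down through that hole in the fingers, without letting it drop, until its collar lies flat on the plate, and leave it standing there. Leave the two spare pins in their rack and do not disturb the petri dish, the remote control or the mouse.

Things in the scene. Friction and masses are not known exactly. Their poses are not given: they have to be found in the camera images.
- pin_a: One of three look-alike steel pins: shank 30 mm long, above it a collar 30 mm across and 5 mm thick, then a round dark grip head 22 mm across, 36 mm tall. Shanks are 12.5, 15.5 and 18.5 mm across; which pin has which, and which hangs in the single holder, is not told. Mass 0.1 to 0.2 kg. Origin: middle of the collar's underside; z up through the head.
- pin_b: One of three look-alike steel pins: shank 30 mm long, above it a collar 30 mm across and 5 mm thick, then a round dark grip head 22 mm across, 36 mm tall. Shanks are 12.5, 15.5 and 18.5 mm across; which pin has which, and which hangs in the single holder, is not told. Mass 0.1 to 0.2 kg. Origin: middle of the collar's underside; z up through the head.
- pin_c: One of three look-alike steel pins: shank 30 mm long, above it a collar 30 mm across and 5 mm thick, then a round dark grip head 22 mm across, 36 mm tall. Shanks are 12.5, 15.5 and 18.5 mm across; which pin has which, and which hangs in the single holder, is not told. Mass 0.1 to 0.2 kg. Origin: middle of the collar's underside; z up through the head.
- pin_a_tip (a point): Centre of the foot of pin_a's shank, 30 mm below the underside of its collar; the foot's edge is broken by 0.7 mm.
- pin_b_tip (a point): Centre of the foot of pin_b's shank, 30 mm below the underside of its collar; the foot's edge is broken by 0.7 mm.
- pin_c_tip (a point): Centre of the foot of pin_c's shank, 30 mm below the underside of its collar; the foot's edge is broken by 0.7 mm.
- gauge: Gauge fixed to the desk: aluminium plate 56 x 132 x 12 mm, top 45 mm above the desk, open below, on a foot at each end with rubber pads: pressed, it sinks straight down 1 mm per 8 N. Three holes in a row along its y, 38 mm apart, wider towards +y. A pin passes its hole with 1.5 mm to spare in diameter; narrower ones stop it at the rim. Origin: middle of the underside, on the desk.
- gauge_hole0 (a point): Centre of the mouth of hole 0 (14 mm wide, the narrowest), on the plate's top face; gauge axes.
- gauge_hole1 (a point): Centre of the mouth of hole 1 (17 mm wide), on the plate's top face; gauge axes.
- gauge_hole2 (a point): Centre of the mouth of hole 2 (20 mm wide, the widest), on the plate's top face; gauge axes.
- holder_seat (a point): Centre of the mouth of the single holder, on its top face. The holder is a black block 56 x 56 mm, 42 mm tall, fixed, with one bore 23 mm wide; the pin to be sized hangs in it, its collar resting on the top.
- rack: Black block 130 x 56 mm, 42 mm tall, fixed, with two 23 mm bores 70 mm apart along its x, in which the two spare pins hang by their collars. Origin: middle of the underside.
- dish: Closed clear petri dish, 94 mm across, 16 mm tall, loose. Origin: middle of the underside.
- remote: Small black remote control, 40 x 110 x 14 mm, long along its y, loose. Origin: middle of the underside.
- mouse: Black computer mouse, 100 x 60 x 32 mm, long along its x, loose. Origin: middle of the underside.

How it is judged:
By the outcome, as a careful person would: the job done as asked, in the order asked, and still so for the second after the job is handed in, with the robot touching nothing.
It also fails if it takes over 72 s, if anything falls off the work surface, if the arm or the gripper's body presses on something with over 40 N, if the wrist force passes 120 N, or if a joint passes its speed limit or range.

ROBOT

A 6-joint arm with a two-finger parallel gripper is mounted at the origin on the work surface. World frame = base frame: x ahead of the robot, y to its left, z up, the work surface at z = 0. Lengths are in m, angles in rad, forces in N, time in s.
With the tool pointing down it reaches from about 0.35 to 0.775 m from the base axis. Payload 5.5 kg.
Tool frame: the origin (TCP) lies where the fingers leave the gripper's body, on its centre line; the fingertips stand env.tip_reach ahead of it and the grasp point (between the pads) lies 54 mm ahead of it (env.tip_reach is the distance from the TCP to the fingertips, in m); z points along the fingers, y is the line along which they close (so a half turn about z gives the same grasp; the last joint's range is limited). The gripper opens to 85 mm and grips with 20 to 120 N. Pads are 22 mm wide; open, the fingers measure 114 mm over their backs; the gripper's body (76 mm by 85 mm) begins 54 mm behind the grasp point. The pads swing forward as they close: fully open they stand 13 mm farther back than shut.
Start: joints at [1.186, 0.313, 0.046, 1.304, 0, 1.431], TCP at [0.139, 0.558, 0.304] pointing down, gripper open.
Joint ranges: [-2.76, 2.76], [-0.86, 1.69], [-1.03, 1.26], [-2.2, 2.34], [-1.47, 1.5], [-3.14, 3.14]. Speed limits (rad/s): [2.57, 2.57, 3.14, 3.14, 3.14, 3.14].

INTERFACE

Orientations are given as a unit quaternion [w, x, y, z].
In Python, from workcell import status, optics, hand_in, env gives the robot as it stands.
- The arm moves only by the shell command python3 -m handwheel 'ROWS' [FORCE]. ROWS is a JSON object whose one key "deltas" holds a list of rows, each a list of 5 numbers: the opening, from -1 (shut) to 1 (fully open), then the shift along the tool's x, y, z in units of 40 mm (1.0 is 40 mm), then the turn about the tool's z in units of 10 degrees (1.0 is 10 degrees). In form: {"deltas": [[jaw, x, y, z, roll], ...]}. A call has 1 to 20 rows; each row shifts and turns the commanded pose from where the row before left it, along the tool's axes as they then stand; what a row does not reach is not made up. A row lasts 1/8 s, in which the tool goes at most 62.5 mm and 10.7 degrees, less where a joint would pass 70% of its speed; a pose out of reach is approached as far as the arm can. A call is refused whole if a number of a shift passes 1 or a number of a turn 1, either way. A call with a gripper value outside its range is refused whole. The fingers move at their own pace and stop on an object; FORCE is the grip in N (left out, the last holds). Time passes only in rows, so rows that do not move let the fingers close. It gives the time, the measured TCP pose, the force, the opening and the grip force at its end, in the units of the state.
- status.get_state(): the state, without advancing time (a new reading comes with each control period).
- optics.read_camera(name): name is "scene" or "top"; returns a dict with "frame" (420x560x3 uint8, red, green, blue), "depth" (420x560 float32, m along the optical axis (not along the pixel's ray), 0 where there is no reading), "vfov" (degrees; the focal length in pixels is half the picture's height over the tangent of half this angle, whatever the lens; pixels are square), "cx", "cy" (the principal point, pixels), "origin" and "attitude" of the camera in the world. Camera axes: x right, y down, z forward; pixel columns grow to the right and rows downward; lengths in m; the calibration is good to about 2 mm. A picture is of the moment at which its call begins.
- hand_in(): hands the job in; it is judged then, once.
The state is a dict: "clock": time; "joint_pos": joint angles; "qvel": joint speeds; "tau": joint torques, N m; "tcp_pos": TCP position; "orientation": TCP orientation; "wrist_force": force on the tool from outside, world axes, zero at the start; "ft_torque": the same for the moment, N m; "finger_gap": finger opening in m; "grip_force": force on a finger pad.
Only numpy, scipy, OpenCV 4.12 (cv2) and the standard library are available. Lean on these libraries where they do the work, as an engineer would, in place of code of your own. Each camera call takes 0.05 s, during which the arm holds its last target. There are 200 camera calls.

## Working session

There is one attempt and no reset: what is moved stays moved. The work goes in short steps, Python scripts to look and compute and a shell command to move; the robot and the scene stay as the last step left them, time stands still between calls to the robot, and variables do not carry over. Pictures are saved under pics/ and viewed, at most 10 in all, crops included, and the job is handed in when it is done.

```bash
mkdir -p pics; cat > h.py <<'E'
import numpy as np, cv2
from scipy.spatial.transform import Rotation as R
from workcell import status, optics, hand_in, env
def cam(n):
    c=optics.read_camera(n); f=210/np.tan(np.radians(c["vfov"])/2)
    q=np.array(c["attitude"],float)
    c["R"]=q if q.shape==(3,3) else R.from_quat(np.r_[q[1:],q[0]]).as_matrix()
    c["f"]=f; return c
def world(c,u,v,d=None):
    d=c["depth"][int(round(v)),int(round(u))] if d is None else d
    return np.array(c["origin"])+c["R"]@(d*np.array([(u-c["cx"])/c["f"],(v-c["cy"])/c["f"],1]))
def atz(c,u,v,z):
    r=c["R"]@np.array([(u-c["cx"])/c["f"],(v-c["cy"])/c["f"],1]); o=np.array(c["origin"]); return o+r*(z-o[2])/r[2]
def cloud(c):
    v,u=np.mgrid[0:420,0:560]; d=c["depth"]
    P=np.stack([(u-c["cx"])/c["f"]*d,(v-c["cy"])/c["f"]*d,d],-1)
    return P@c["R"].T+np.array(c["origin"])
def proj(c,p):
    q=c["R"].T@(np.array(p)-np.array(c["origin"])); return q[0]/q[2]*c["f"]+c["cx"],q[1]/q[2]*c["f"]+c["cy"]
E
python3 - <<'E'
from h import *
for n in ("scene","top"):
    c=cam(n); cv2.imwrite(f"pics/{n}0.png",c["frame"][:,:,::-1]); np.savez(f"{n}0.npz",**{k:np.array(v) for k,v in c.items()})
    print(n,c["origin"],c["attitude"],c["vfov"],c["cx"],c["cy"],c["depth"].max())
print(status.get_state(),env.tip_reach)
E
```

```text
scene [0.9860182  0.61273278 0.81130577] [-0.11044995  0.26283153  0.88446395 -0.36938315] 51.52551833190395 282.66087547240664 205.75994521947712 3.6383553
top [ 0.47672613 -0.02758391  1.22458157] [ 0.02865491 -0.70401556  0.70916927 -0.02489856] 43.66389054935199 286.6917126815529 207.54447221379087 2.0610054
{'clock': 0.1, 'joint_pos': array([1.18642633e+00, 3.13957125e-01, 4.50826783e-02, 1.30362239e+00,
       1.61598759e-05, 1.43119569e+00]), 'qvel': array([-2.98813905e-04, -6.21615549e-04,  1.49591784e-03, -1.73739241e-03,
       -9.93651759e-05, -1.53430045e-03]), 'tau': array([ 2.13968466e-03, -4.81726241e+01,  2.99244189e+01,  1.28174300e-02,
       -1.30279618e-04, -9.85606476e-07]), 'tcp_pos': array([0.13921592, 0.55753475, 0.30307579]), 'orientation': array([-2.28019579e-04,  1.22079358e-01,  9.92519978e-01, -8.19151393e-04]), 'wrist_force': array([ 0.76761356, -0.41823053,  0.05920668]), 'ft_torque': array([ 0.04895046, -0.0105989 ,  0.02907123]), 'grip_force': 0.0, 'finger_gap': 0.08526401839326249} 0.0726
```

View pics/scene0.png

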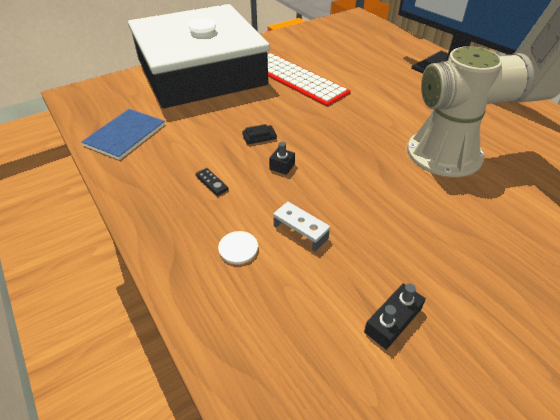

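View pics/top0.png

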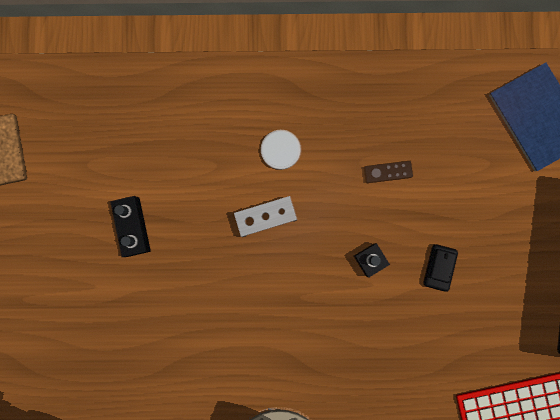

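The scene view shows the single holder at (283,160) and the gauge at (301,224), with the rack at (395,315). In the top view the holder pin is at (373,260). The gauge holes are at about (249,221), (265,216) and (281,211), widest on the left (+y).

```bash
python3 - <<'E'
from h import *
L=lambda n:{k:v for k,v in np.load(n+"0.npz").items()}
for n in ("top","scene"):
    c=L(n); P=cloud(c); hsv=cv2.cvtColor(c["frame"],cv2.COLOR_RGB2HSV)
    # regions
    for nm,(u0,u1,v0,v1),zs in (("gauge",(220,310,185,245) if n=="top" else (265,335,195,250),(.036,.056)),
        ("holder",(340,395,238,285) if n=="top" else (260,305,135,180),(.03,.10))):
        S=P[v0:v1,u0:u1].reshape(-1,3); z=S[:,2]
        print(n,nm,"zhist",{k:int(x) for k,x in zip(range(0,100,4),np.histogram(z,np.arange(0,.101,.004))[0]) if x})
        if nm=="gauge":
            m=((P[...,2]>.036)&(P[...,2]<.056)).astype(np.uint8); M=np.zeros_like(m); M[v0:v1,u0:u1]=m[v0:v1,u0:u1]
            q=P[M>0]; print(" z med",np.median(q[:,2])); r=cv2.minAreaRect((q[:,:2]*1000).astype(np.float32)); print(r)
            g=cv2.cvtColor(c["frame"],cv2.COLOR_RGB2GRAY)
            dark=np.zeros_like(g); hull=cv2.convexHull(np.argwhere(M>0)[:,::-1].astype(np.int32)); f=np.zeros_like(g); cv2.fillConvexPoly(f,hull,1); f=cv2.erode(f,np.ones((5,5)))
            dark[(f>0)&(g<110)]=1
            k,lab,st,ce=cv2.connectedComponentsWithStats(dark)
            for i in range(1,k):
                if st[i,4]>8: print(" hole",ce[i],st[i],atz(c,*ce[i],.045))
        else:
            q=S[(z>.07)]; print(" head",len(q),np.median(q,0),(q.min(0)+q.max(0))/2,np.ptp(q,axis=0))
            q=S[(z>.036)&(z<.06)]; r=cv2.minAreaRect((q[:,:2]*1000).astype(np.float32)); print(" block+collar",r)
            s=(P[...,2]>.07); 
t=L("top"); crop=t["frame"][180:300,220:400]; cv2.imwrite("pics/topcrop.png",cv2.resize(crop,None,fx=4.4,fy=4.4,interpolation=cv2.INTER_CUBIC)[:,:,::-1])
E
```

```text
top gauge zhist {0: 1980, 4: 255, 8: 7, 16: 1, 20: 2, 32: 5, 36: 22, 40: 345, 44: 805, 48: 155, 52: 4}
 z med 0.04530842318760797
((548.0744018554688, 27.894763946533203), (56.485694885253906, 131.8363037109375), 16.64841079711914)
 hole [281.24242424 211.03030303] [278 208   7   7  33] [ 0.55848546 -0.00928244  0.045     ]
 hole [265.         215.91304348] [262 212   7   8  46] [0.54772452 0.02740873 0.045     ]
 hole [249.06060606 220.84848485] [245 217   9   9  66] [0.53685115 0.06337792 0.045     ]
top holder zhist {0: 912, 4: 129, 8: 8, 12: 8, 16: 6, 20: 6, 24: 7, 28: 9, 32: 7, 36: 94, 40: 311, 44: 118, 48: 20, 56: 2, 60: 2, 64: 4, 68: 3, 72: 4, 76: 10, 80: 46, 84: 24, 88: 1}
 head 100 [ 0.44804454 -0.21024767  0.08345371] [ 0.45679068 -0.12507922  0.64738037] [0.03987089 0.19499062 1.15440239]
 block+collar ((447.2782897949219, -212.72119140625), (56.69688034057617, 56.829010009765625), 30.889150619506836)
scene gauge zhist {0: 1018, 4: 32, 8: 27, 12: 17, 16: 27, 20: 24, 24: 28, 28: 23, 32: 69, 36: 73, 40: 407, 44: 509, 48: 4}
 z med 0.044086694104352064
((549.8992309570312, 26.235790252685547), (59.404266357421875, 133.48020935058594), 16.6442928314209)
scene holder zhist {0: 537, 4: 42, 8: 48, 12: 53, 16: 45, 20: 41, 24: 33, 28: 24, 32: 28, 36: 50, 40: 144, 44: 30, 48: 8, 52: 8, 56: 11, 60: 9, 64: 9, 68: 8, 72: 8, 76: 10, 80: 25, 84: 7}
 head 60 [ 0.45234853 -0.20870221  0.08118972] [0.7126588  0.19504328 0.44067443] [0.5467188  0.83537899 0.74126267]
 block+collar ((449.09521484375, -213.46340942382812), (58.50224685668945, 59.17719650268555), 31.677440643310547)
```

View pics/topcrop.png

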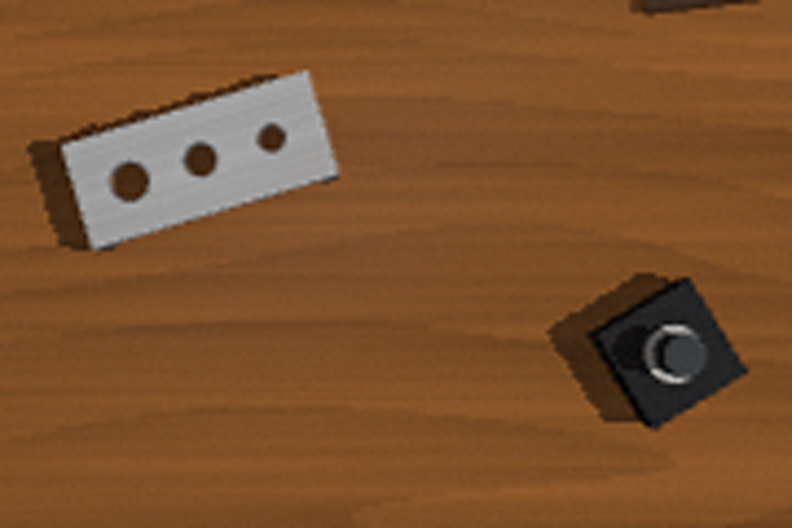

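The gauge plate measures 56x132 mm with its top at 45 mm, and both cameras agree to within 2 mm. The head top is at about 83 mm as expected. First I square the tool to the world axes, then move over the holder.

```bash
python3 -m handwheel '{"deltas": [[1,0,0,0,-0.7],[1,0,0,0,-0.7],[1,-0.7,-0.9,0,0],[1,-0.8,-0.9,0,0],[1,-0.8,-0.9,0,0],[1,-0.8,-0.9,0,0],[1,-0.8,-0.9,0,0],[1,-0.8,-0.9,0,0],[1,-0.8,-0.9,0,0],[1,-0.8,-0.9,0,0],[1,-0.8,-0.9,0,0],[1,-0.4,-0.9,0,0],[1,0,-1,0,0],[1,0,-1,0,0],[1,0,-1,0,0],[1,0,-1,0,0],[1,0,-1,0,0],[1,0,-1,0,0],[1,0,-1,0,0],[1,0,-1,0,0]]}' 30; python3 -m handwheel '{"deltas": [[0.2,0,-1,0.5,0],[0.2,0,-1,0.5,0],[0.2,0,-0.25,0.5,0],[0.2,0,0,0.5,0],[0.2,0,0,0,0],[0.2,0,0,0,0]]}'
```

```text
clock: 2.6
tcp_pos: [0.4387, -0.1235, 0.3036]
orientation: [-0.0, 0.0, 1.0, 0.0]
wrist_force: [-0.2, -0.1, -0.3]
finger_gap: 0.0853
grip_force: 0.0
clock: 3.35
tcp_pos: [0.4392, -0.2122, 0.2243]
orientation: [0.0, 0.0, 1.0, -0.0]
wrist_force: [-0.1, 0.0, 0.5]
finger_gap: 0.0508
grip_force: 0.0
```

```bash
python3 -m handwheel '{"deltas": [[0.2,-0.22,0,0.5,0],[0.2,0,0,0.5,0],[0.2,0,0,0.5,0],[0.2,0,0,0.5,0],[0.2,0,0,0.3,0],[0.2,0,0,0.2,0],[0.2,0,0,0,0],[-0.3,0,0,0,0],[-0.6,0,0,0,0],[-0.6,0,0,0,0],[-0.6,0,0,0,0],[-0.6,0,0,0,0]]}' 40; python3 - <<'E'
from h import *
c=cam("scene"); u,v=283,150; cv2.imwrite("pics/grasp.png",cv2.resize(c["frame"][90:210,200:360],None,fx=5,fy=5,interpolation=cv2.INTER_CUBIC)[:,:,::-1])
E
```

```text
clock: 4.85
tcp_pos: [0.4483, -0.2126, 0.1247]
orientation: [0.001, 0.0, 1.0, -0.0]
wrist_force: [-0.4, 0.3, 5.6]
finger_gap: 0.0211
grip_force: 39.1
```

View pics/grasp.png

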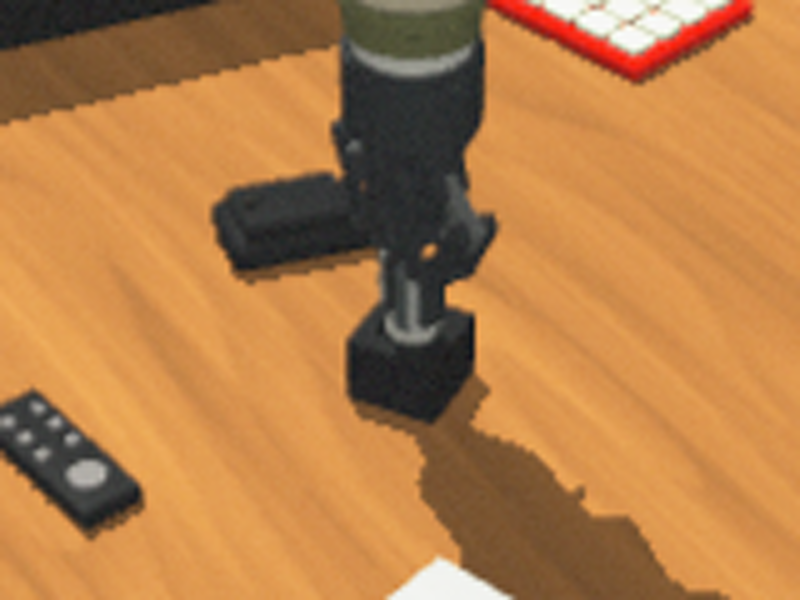

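```bash
python3 -m handwheel '{"deltas": [[-0.6,0,0,-0.2,0],[-0.6,0,0,-0.4,0],[-0.6,0,0,-0.5,0],[-0.6,0,0,-0.5,0],[-0.6,0,0,-0.5,0],[-0.6,0,0,-0.4,0],[-0.6,0,0,0,0],[-0.6,0,0,0,0]]}' 70; python3 - <<'E'
from h import *
c={k:v for k,v in np.load("top0.npz").items()}
g=cv2.cvtColor(c["frame"],cv2.COLOR_RGB2GRAY).astype(np.float32)
for u,v in ((281,211),(265,216),(249,221)):
    w=g[v-6:v+7,u-6:u+7]; hi=np.percentile(w,75); W=np.clip(hi-w-15,0,None)
    y,x=np.mgrid[v-6:v+7,u-6:u+7]; yy,xx=np.mgrid[-6:7,-6:7]; W=W*(np.hypot(yy,xx)<6.2)
    p=(W*x).sum()/W.sum(),(W*y).sum()/W.sum(); print("hole",np.round(p,2),atz(c,*p,.045),hi,w.min(), "d_equiv mm",2*np.sqrt(W.sum()/(hi-15-w.min())/np.pi)*1.18/c["f"]*1000)
u0,v0=355,242;s=8
w=cv2.resize(g[v0:v0+36,u0:u0+36],None,fx=s,fy=s,interpolation=cv2.INTER_CUBIC)
for th in (80,95,110):
    m=(w>th).astype(np.uint8); k,lab,st,ce=cv2.connectedComponentsWithStats(m)
    d=[ (st[i,4],i) for i in range(1,k) if np.hypot(*(ce[i]/s-[18,18]))<7]; i=max(d)[1]
    cs=cv2.findContours((lab==i).astype(np.uint8),cv2.RETR_EXTERNAL,cv2.CHAIN_APPROX_NONE)[0][0]
    (x,y),r=cv2.minEnclosingCircle(cs); e=cv2.fitEllipse(cv2.convexHull(cs))
    for q in ((x,y),e[0]):
        p=(q[0]+.5)/s-.5+u0,(q[1]+.5)/s-.5+v0; print("collar",th,p,atz(c,*p,.047),"r mm",r/s*1.18/c["f"]*1000)
s=cam("scene"); np.savez("scene1.npz",**{k:np.array(v) for k,v in s.items()})
st=status.get_state(); T=st["tcp_pos"]; print(T,st["wrist_force"],st["finger_gap"])
u,v=proj(s,T-[0,0,.1]); print(u,v); u,v=int(u),int(v)
cv2.imwrite("pics/held.png",cv2.resize(s["frame"][v-35:v+35,u-45:u+45],None,fx=8,fy=8,interpolation=cv2.INTER_CUBIC)[:,:,::-1])
E
```

```text
clock: 5.9
tcp_pos: [0.4474, -0.212, 0.2232]
orientation: [-0.0, 0.0, 1.0, 0.0]
wrist_force: [-0.8, 0.1, -1.1]
finger_gap: 0.0201
grip_force: 68.4
hole [281.28 210.95] [ 0.5586654  -0.00935708  0.045     ] 161.0 39.0 d_equiv mm 13.514697547953485
hole [265.15 215.84] [0.54788078 0.02707314 0.045     ] 162.0 39.0 d_equiv mm 16.35423604080912
hole [249.11 220.83] [0.53689652 0.06327734 0.045     ] 159.0 39.0 d_equiv mm 18.96943651085725
collar 80 (372.0625, 258.6875) [ 0.45009603 -0.2115786   0.047     ] r mm 14.018622025873826
collar 80 (372.27317237854004, 258.98581886291504) [ 0.44942929 -0.21203601  0.047     ] r mm 14.018622025873826
collar 95 (371.6875, 264.5) [ 0.43718498 -0.21049163  0.047     ] r mm 9.588875698803745
collar 95 (371.6552486419678, 264.7481918334961) [ 0.43663441 -0.21040904  0.047     ] r mm 9.588875698803745
collar 110 (371.5, 264.6875) [ 0.43677155 -0.21006537  0.047     ] r mm 8.948169331212368
collar 110 (371.45435523986816, 264.90600967407227) [ 0.43628712 -0.20995419  0.047     ] r mm 8.948169331212368
[ 0.44734688 -0.21190288  0.22294834] [ 0.20118444  0.72069429 -1.91187625] 0.02036203295678642
282.5099368520136 131.40325759003645
```

View pics/held.png

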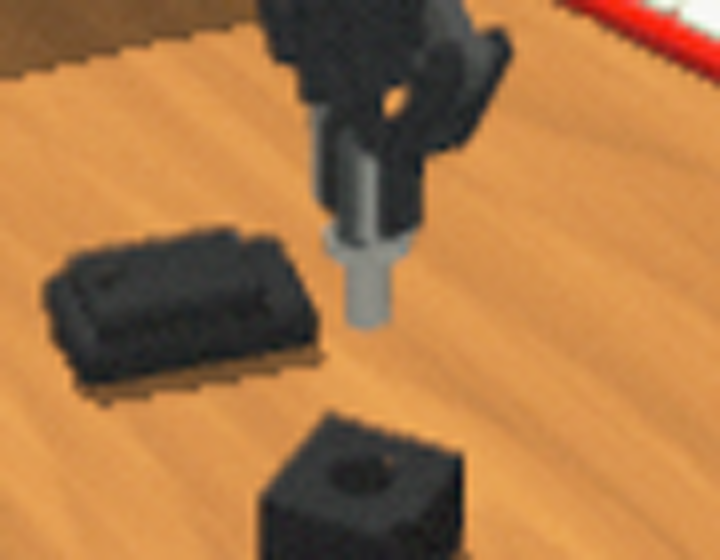

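The pin hangs upright in the fingers: collar at (370,245), shank about 46 px against 88 px for the collar, which suggests the 15.5 mm pin. I'll hover it over hole 0, the narrowest, and measure it against the hole.

```bash
python3 -m handwheel '{"deltas": [[-0.6,-0.2,0.36,0,0],[-0.6,-0.4,0.72,0,0],[-0.6,-0.4,0.72,0,0],[-0.6,-0.4,0.72,0,0],[-0.6,-0.4,0.72,0,0],[-0.6,-0.4,0.72,0,0],[-0.6,-0.4,0.72,0,0],[-0.6,-0.2,0.36,0,0],[-0.6,0,0,0.5,0],[-0.6,0,0,0.5,0],[-0.6,0,0,0.3,0],[-0.6,0,0,0,0],[-0.6,0,0,0,0]]}' 70; python3 - <<'E'
from h import *
for i in range(4):
    s=cam("scene"); f=s["frame"].astype(np.float32); a=f if i==0 else a+f
s["frame"]=(a/4).astype(np.uint8); np.savez("scene2.npz",**{k:np.array(v) for k,v in s.items()})
st=status.get_state(); T=st["tcp_pos"]; print(T,st["wrist_force"])
c={k:v for k,v in np.load("scene0.npz").items()}
u,v=proj(s,[.5587,-.0094,.045]); print(u,v,proj(s,T-[0,0,.1127])); u,v=int(u),int(v)
S=lambda f:cv2.resize(f[v-30:v+30,u-30:u+40],None,fx=5.5,fy=9/9*5.5,interpolation=cv2.INTER_CUBIC)[:,:,::-1]
cv2.imwrite("pics/hover.png",np.hstack([S(s["frame"]),S(c["frame"])])); print(u-30,v-30)
E
```

```text
clock: 7.58
tcp_pos: [0.5603, -0.0109, 0.1725]
orientation: [0.0, 0.0, 1.0, -0.0]
wrist_force: [0.3, -0.1, -1.1]
finger_gap: 0.0202
grip_force: 68.6
[ 0.56034083 -0.0108628   0.17266008] [-0.24901196 -0.18646086 -2.11701979]
289.50602670893375 211.8269406115317 (np.float64(288.69147934878555), np.float64(207.4420706057995))
259 181
```

View pics/hover.png

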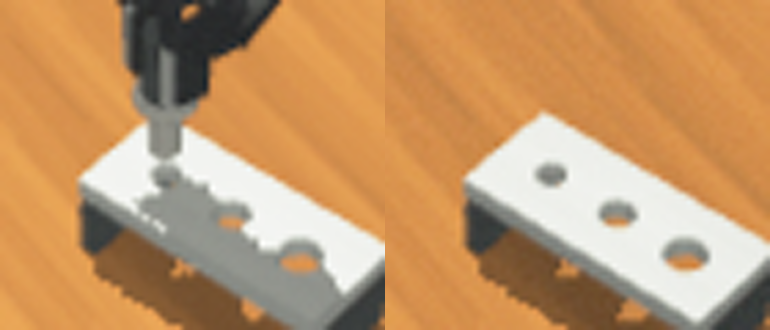

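The left half shows the shank foot (166,158) just above hole 0; the right half shows the holes at (551,174), (618,213) and (686,254). Now sub-pixel.

```bash
cat > sub.py <<'E'
from h import *
L=lambda n:{k:v for k,v in np.load(n+".npz").items()}
def disc(c,p,r,n=720):
    t=np.linspace(0,2*np.pi,n); return np.array([proj(c,np.array(p)+[r*np.cos(a),r*np.sin(a),0]) for a in t])
def mask(polys,shape,s=8,o=(0,0)):
    m=np.zeros((shape[0]*s,shape[1]*s),np.uint8)
    for p in polys: cv2.fillPoly(m,[np.round(((p-o+.5)*s-.5)*16).astype(np.int32)],255,shift=4)
    return cv2.resize(m,shape[::-1],interpolation=cv2.INTER_AREA)/255.
E
python3 - <<'E'
from sub import *
from scipy.optimize import least_squares
c=L("scene0"); s=L("scene2"); T=np.array([.56034,-.01086,.17266])
# gauge from plate top outline: bright mask in scene0, fit x,y,yaw by rendering top face minus holes
o=np.array([260,190]); sh=(62,80)
g=cv2.cvtColor(c["frame"],cv2.COLOR_RGB2GRAY).astype(float)[o[1]:o[1]+sh[0],o[0]:o[0]+sh[1]]
sat=cv2.cvtColor(c["frame"],cv2.COLOR_RGB2HSV)[o[1]:o[1]+sh[0],o[0]:o[0]+sh[1],1]
I=np.clip(c["frame"][o[1]:o[1]+sh[0],o[0]:o[0]+sh[1],2].astype(float)/235,0,1.1) # blue: plate white, wood dark
def ren(p):
    x,y,a,b,k,z=p; C=np.array([x,y,.045]); X=np.array([np.cos(a),np.sin(a),0]);Y=np.array([-np.sin(a),np.cos(a),0])
    q=np.array([proj(c,C+X*i*.028+Y*j*.066) for i,j in((1,1),(1,-1),(-1,-1),(-1,1))])
    m=mask([q],sh,o=o)
    for i,r in((-1,.007),(0,.0085),(1,.010)): m=m-mask([disc(c,C+Y*.038*i,r)],sh,o=o)
    return b+k*m
best=least_squares(lambda p:(ren(p)-I).ravel(),[.548,.0272,np.radians(16.6),.2,.8,0],diff_step=[2e-3,2e-2,5e-3,.01,.01,1],loss="soft_l1",f_scale=.1)
x,y,a=best.x[:3]; print("scene gauge",x,y,np.degrees(a),best.cost)
for i in(-1,0,1): print(" h",i+1,x-np.sin(a)*.038*i,y+np.cos(a)*.038*i)
# pin shank edges
f=s["frame"].astype(float); 
u0,v0=280,195
for v in range(200,212): print(v,f[v,282:298,:].astype(int)[:,2].tolist(), f[v,282:298,0].astype(int).tolist())
print("pred tip",proj(s,T-[0,0,.1127]))
E
```

```text
scene gauge 0.5508682180713681 0.02721273073349343 17.206227986816415 7.863747359177591
 h 0 0.56210906973864 -0.00908662537366623
 h 1 0.5508682180713681 0.02721273073349343
 h 2 0.5396273664040961 0.0635120868406531
200 [86, 104, 123, 125, 123, 108, 101, 125, 119, 101, 114, 122, 110, 85, 79, 81] [230, 186, 141, 134, 130, 113, 104, 129, 124, 105, 120, 128, 138, 209, 219, 220]
201 [83, 90, 113, 130, 133, 129, 130, 133, 132, 129, 128, 128, 93, 78, 76, 78] [228, 224, 169, 144, 142, 137, 138, 139, 140, 137, 136, 152, 189, 215, 217, 219]
202 [81, 85, 92, 111, 125, 133, 134, 132, 132, 135, 114, 97, 82, 80, 78, 78] [224, 228, 221, 187, 144, 142, 144, 143, 141, 145, 164, 199, 213, 217, 217, 217]
203 [79, 80, 116, 161, 130, 123, 132, 127, 125, 124, 92, 80, 79, 79, 77, 78] [220, 224, 232, 219, 149, 132, 141, 137, 133, 133, 185, 214, 216, 215, 215, 216]
204 [80, 147, 224, 217, 141, 126, 132, 133, 129, 122, 210, 170, 97, 77, 78, 80] [221, 229, 239, 228, 153, 135, 142, 141, 137, 129, 224, 231, 219, 215, 215, 216]
205 [150, 226, 239, 227, 146, 128, 134, 135, 131, 121, 227, 232, 206, 133, 84, 78] 
[... 450 characters left out ...]
5, 133, 129, 143, 235, 240, 240, 239, 240, 239] [243, 243, 243, 242, 162, 138, 144, 142, 138, 152, 238, 242, 242, 241, 242, 242]
209 [241, 241, 242, 242, 220, 167, 143, 139, 177, 227, 239, 240, 240, 240, 240, 239] [243, 243, 243, 244, 225, 176, 152, 149, 184, 230, 241, 242, 242, 242, 242, 242]
210 [240, 240, 241, 241, 240, 222, 179, 188, 203, 234, 239, 241, 240, 240, 240, 240] [242, 243, 243, 243, 242, 227, 186, 193, 209, 237, 242, 242, 242, 242, 242, 242]
211 [240, 241, 240, 240, 221, 179, 156, 161, 162, 196, 238, 241, 240, 240, 240, 240] [243, 243, 243, 243, 225, 184, 160, 165, 166, 200, 241, 242, 242, 242, 243, 242]
pred tip (np.float64(288.69239643587605), np.float64(207.44263976413882))
```

```bash
cat > fit.py <<'E'
from sub import *
from scipy.optimize import least_squares
from scipy.ndimage import map_coordinates
def edge(B,p,n,win):
    t=np.arange(-win,win+.01,.1); pr=map_coordinates(B,[p[1]+t*n[1],p[0]+t*n[0]],order=1)
    hi,lo=pr[:8].mean(),pr[-8:].mean()
    if hi-lo<40: return None
    k=np.where(pr<(hi+lo)/2)[0]
    return p+n*t[k[0]] if len(k) else None
def gauge(c,x,y,a,wh=2.5):
    B=c["frame"][...,2].astype(float); z=.045
    for it in range(4):
        loc=[];px=[]
        def W(l,p): C,S=np.cos(p[2]),np.sin(p[2]); return np.array([p[0]+C*l[0]-S*l[1],p[1]+S*l[0]+C*l[1],z])
        P=(x,y,a)
        def add(l,d,win):
            q=np.array(proj(c,W(l,P))); n=np.array(proj(c,W(np.array(l)+np.array(d)*1e-3,P)))-q; n/=np.linalg.norm(n)
            e=edge(B,q,n,win)
            if e is not None: loc.append((l,d)); px.append(e)
        for t in np.linspace(-.055,.055,40): add((.028,t),(1,0),wh); add((-.028,t),(-1,0),wh)
        for t in np.linspace(-.022,.022,20): add((t,.066),(0,1),wh); add((t,-.066),(0,-1),wh)
        for i,r in((-1,.007),(0,.0085),(1,.010)):
            for b in np.linspace(0,2*np.pi,36,endpoint=False): add((r*np.cos(b),.038*i+r*np.sin(b)),(-np.cos(b),-np.sin(b)),1.8)
        px=np.array(px)
        def res(p):
            out=[]
            for (l,d),e in zip(loc,px):
                q=np.array(proj(c,W(l,p))); n=np.array(proj(c,W(np.array(l)+np.array(d)*1e-3,p)))-q; n/=np.linalg.norm(n); out.append((e-q)@n)
            return out
        s=least_squares(res,(x,y,a),loss="soft_l1",f_scale=.2); x,y,a=s.x
    r=np.abs(res(s.x)); print("gauge",s.x[:2],np.degrees(a),"n",len(px),"med res px",np.median(r))
    return [np.array([x-np.sin(a)*.038*i,y+np.cos(a)*.038*i]) for i in(-1,0,1)]
E
python3 - <<'E'
from fit import *
for n in("top0","scene0"): print(n,np.round(gauge(L(n),.549,.0272,np.radians(16.7)),4).tolist())
s=L("scene2")
# pin tip in scene frame from axis column 288.5 (row 206) and bottom edge 210.0 (col 288.5), tip z from robot
T=np.array([.56034,-.01086,.17266])
for zt in (.0600,.0590):
    def front(x,y,r=.00775):
        a=disc(s,[x,y,zt],r-.0007); b=disc(s,[x,y,zt+.0007],r); al=np.vstack([a,b])
        m=disc(s,[x,y,zt+.010],r); return np.array([(m[:,0].min()+m[:,0].max())/2-288.5, al[:,1].max()-210.0]), np.ptp(m[:,0])
    q=least_squares(lambda p:front(*p)[0],T[:2],diff_step=1e-4); print("pin",zt,q.x,"width px",front(*q.x)[1])
print(s["R"][:,0])
E
```

```text
gauge [0.54778762 0.02719764] 16.660435093930595 n 228 med res px 0.09994585444988205
top0 [[0.5587, -0.0092], [0.5478, 0.0272], [0.5369, 0.0636]]
gauge [0.54989893 0.02711613] 16.777897386443982 n 228 med res px 0.1943976527267998
scene0 [[0.5609, -0.0093], [0.5499, 0.0271], [0.5389, 0.0635]]
pin 0.06 [ 0.56182572 -0.0096727 ] width px 6.382730512582214
pin 0.059 [ 0.5612662  -0.01049324] width px 6.374230093074459
[-0.83744079  0.54652673  0.00120692]
```

The pin sits within 1 mm of hole 0 in the scene view. Correcting, then easing down to contact.

```bash
python3 -m handwheel '{"deltas": [[-0.6,0.015,0.02,0.1,0],[-0.6,0,0,0.1,0],[-0.6,0,0,0.08,0],[-0.6,0,0,0.04,0],[-0.6,0,0,0,0],[-0.6,0,0,0,0]]}'; python3 -m handwheel '{"deltas": [[-0.6,0,0,0.03,0],[-0.6,0,0,0.02,0],[-0.6,0,0,0,0]]}'
```

```text
clock: 8.52
tcp_pos: [0.5594, -0.0099, 0.1592]
orientation: [0.0, 0.0, 1.0, 0.0]
wrist_force: [-0.4, 0.7, -1.4]
finger_gap: 0.02
grip_force: 68.6
clock: 8.9
tcp_pos: [0.5595, -0.0099, 0.1574]
orientation: [0.0, 0.0, 1.0, 0.0]
wrist_force: [0.5, 0.2, 0.6]
finger_gap: 0.0201
grip_force: 68.6
```

```bash
python3 -m handwheel '{"deltas": [[-0.6,0,0,0.015,0],[-0.6,0,0,0.015,0],[-0.6,0,0,0,0],[-0.6,0,0,0,0]]}'; python3 -m handwheel '{"deltas": [[-0.6,0,0,0.01,0],[-0.6,0,0,0,0],[-0.6,0,0,0,0]]}'
```

```text
clock: 9.4
tcp_pos: [0.5597, -0.0099, 0.1563]
orientation: [0.001, 0.0, 1.0, -0.0]
wrist_force: [-0.2, 0.3, 3.3]
finger_gap: 0.0202
grip_force: 68.6
clock: 9.78
tcp_pos: [0.5597, -0.0099, 0.156]
orientation: [0.001, 0.0, 1.0, -0.0]
wrist_force: [0.7, 1.3, 5.5]
finger_gap: 0.0204
grip_force: 68.6
```

Stopped at the rim with about 7 N. I press a little harder and feel around the centre, to be sure it's the size and not misalignment.

```bash
python3 -m handwheel '{"deltas": [[-0.6,0,0,0.015,0],[-0.6,0,0,0,0],[-0.6,0,0,0,0]]}'; python3 -m handwheel '{"deltas": [[-0.6,0.02,0,0,0],[-0.6,0,0.02,0,0],[-0.6,-0.02,0,0,0],[-0.6,-0.02,0,0,0],[-0.6,0,-0.02,0,0],[-0.6,0,-0.02,0,0],[-0.6,0.02,0,0,0],[-0.6,0.02,0,0,0],[-0.6,-0.02,0.02,0,0],[-0.6,0,0,0,0]]}'
```

```text
clock: 10.15
tcp_pos: [0.5597, -0.0099, 0.1557]
orientation: [0.001, 0.0, 1.0, -0.0]
wrist_force: [-0.2, 0.7, 7.6]
finger_gap: 0.0203
grip_force: 68.7
clock: 11.4
tcp_pos: [0.5598, -0.0099, 0.1557]
orientation: [0.001, 0.0, 1.0, -0.0]
wrist_force: [0.6, -0.5, 7.4]
finger_gap: 0.0203
grip_force: 69.1
```

It didn't enter at about 9 N with ±0.8 mm of feeling, so hole 0 is too narrow. On to hole 1.

```bash
python3 -m handwheel '{"deltas": [[-0.6,0,0,-0.15,0],[-0.6,0,0,-0.15,0],[-0.6,0.14,0.45,0,0],[-0.6,0.13,0.46,0,0],[-0.6,0,0,0,0],[-0.6,0,0,0,0]]}'; python3 - <<'E'
from fit import *
for i in range(4):
    s=cam("scene"); f=s["frame"].astype(np.float32); a=f if i==0 else a+f
s["frame"]=(a/4).astype(np.uint8); np.savez("scene3.npz",**{k:np.array(v) for k,v in s.items()})
st=status.get_state(); T=st["tcp_pos"]; print(T,st["wrist_force"])
print("tip px by scene offset",proj(s,[T[0]+.0012,T[1]+.0008,T[2]-.1127]),"hole",proj(s,[.5499,.0271,.045]))
f=s["frame"]
u,v=map(int,proj(s,T-[0,0,.1127]))
for r in range(v-6,v+9): print(r,u-8,f[r,u-8:u+9,2].tolist())
cv2.imwrite("pics/h1.png",cv2.resize(f[v-35:v+25,u-35:u+35],None,fx=8,fy=8,interpolation=cv2.INTER_CUBIC)[:,:,::-1]); print(u-35,v-35)
E
```

```text
clock: 12.15
tcp_pos: [0.5483, 0.0271, 0.1668]
orientation: [-0.0, -0.0, 1.0, -0.0]
wrist_force: [-0.0, 0.2, -0.9]
finger_gap: 0.0199
grip_force: 68.6
[0.54867814 0.02624259 0.16685621] [ 0.16537398 -0.40712813 -1.91883365]
tip px by scene offset (np.float64(300.9797252644073), np.float64(216.75994208172875)) hole (np.float64(300.86978905535085), np.float64(219.3924214013133))
210 293 [241, 240, 240, 224, 160, 133, 132, 133, 126, 128, 130, 129, 128, 132, 104, 81, 78]
211 293 [241, 240, 240, 239, 233, 176, 138, 137, 132, 132, 131, 132, 141, 112, 86, 79, 76]
212 293 [241, 241, 241, 241, 241, 203, 138, 130, 132, 130, 130, 123, 214, 206, 136, 86, 78]
213 293 [242, 242, 242, 241, 241, 208, 139, 129, 134, 133, 131, 128, 228, 236, 231, 206, 112]
214 293 [242, 242, 242, 242, 241, 205, 138, 128, 135, 134, 131, 137, 234, 240, 240, 237, 228]
215 293 [241, 242, 242, 242, 242, 206, 138, 130, 133, 133, 129, 136, 235, 240, 240, 239, 240]
216 293 [241, 241, 241, 242, 242, 204, 136, 131, 134, 134, 128, 141, 236, 240, 240, 240, 240]
217 293 [242, 242, 242, 241, 242, 204, 137, 132, 135, 135, 131, 168, 238, 241, 240, 240, 240]
218 293 [240, 241, 241, 241, 238, 180, 138, 133, 135, 133, 131, 201, 239, 241, 241, 241, 240]
219 293 [241, 241, 241, 242, 224, 154, 139, 141, 140, 142, 135, 183, 238, 241, 241, 241, 241]
220 293 [240, 240, 240, 240, 226, 154, 122, 122, 123, 128, 131, 143, 185, 203, 239, 241, 241]
221 293 [241, 240, 240, 240, 238, 206, 113, 90, 88, 93, 111, 133, 147, 158, 186, 190, 238]
222 293 [242, 241, 240, 240, 240, 236, 159, 119, 118, 119, 133, 142, 143, 146, 146, 146, 183]
223 293 [242, 241, 241, 240, 203, 188, 150, 139, 138, 140, 142, 144, 143, 144, 145, 147, 145]
224 293 [241, 241, 241, 205, 151, 141, 143, 142, 141, 141, 143, 144, 144, 142, 144, 143, 146]
266 181
```

View pics/h1.png

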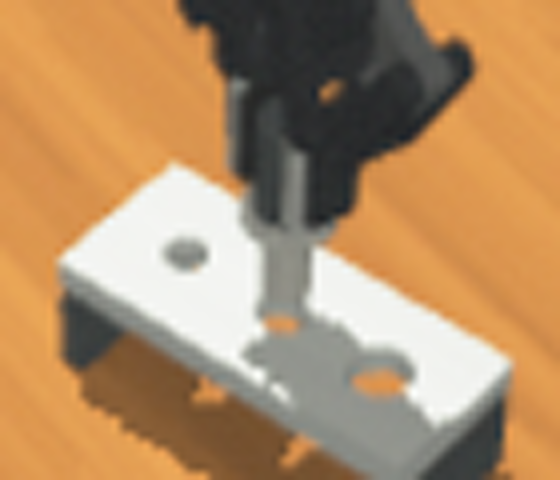

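```bash
python3 - <<'E'
from fit import *
c=L("scene0"); B=c["frame"][...,2].astype(float)
for (x,y),r in zip(((.5609,-.0093),(.5499,.0271),(.5389,.0635)),(.007,.0085,.010)):
    for it in range(4):
        E=[]
        for b in np.linspace(0,2*np.pi,48,endpoint=False):
            q=np.array(proj(c,[x+r*np.cos(b),y+r*np.sin(b),.045])); n=np.array(proj(c,[x,y,.045]))-q; n/=np.linalg.norm(n)
            e=edge(B,q,n,1.8)
            if e is not None: E.append((atz(c,*e,.045)[:2]))
        E=np.array(E); s=least_squares(lambda p:np.hypot(E[:,0]-p[0],E[:,1]-p[1])-p[2],(x,y,r)); x,y=s.x[:2]
    print(s.x,len(E),proj(c,[x,y,.045]))
s=L("scene3");T=np.array([.5486,.0265,.1668])
for zt in (.0541,.0536):
    def f(p,r=.00775):
        a=disc(s,[*p,zt],r-.0007); b=disc(s,[*p,zt+.0007],r); m=disc(s,[*p,zt+.010],r)
        return [(m[:,0].min()+m[:,0].max())/2-301.32, np.vstack([a,b])[:,1].max()-219.3]
    print(least_squares(f,T[:2],diff_step=1e-4).x)
print(status.get_state()["tcp_pos"],proj(s,[.55,.027,.045]),proj(s,[.55,.027,.075]))
E
```

```text
[ 0.56103744 -0.00898328  0.00679926] 48 (np.float64(288.8127415906262), np.float64(212.2958579638901))
[0.55007293 0.02713705 0.00803996] 48 (np.float64(300.82004578205465), np.float64(219.42984774771608))
[0.53911662 0.06317624 0.00962658] 48 (np.float64(313.2026306562712), np.float64(226.7807316790681))
[0.55020903 0.02840672]
[0.54992376 0.02802483]
[0.54867814 0.02624259 0.16685621] (np.float64(300.81246509318896), np.float64(219.38369195362668)) (np.float64(301.1970439218671), np.float64(210.69605950942903))
```

```bash
python3 -m handwheel '{"deltas": [[-0.6,0,-0.015,0.1,0],[-0.6,0,0,0.1,0],[-0.6,0,0,0.03,0],[-0.6,0,0,0.03,0],[-0.6,0,0,0,0],[-0.6,0,0,0,0]]}'; python3 -m handwheel '{"deltas": [[-0.6,0,0,0.02,0],[-0.6,0,0,0.015,0],[-0.6,0,0,0,0],[-0.6,0,0,0,0]]}'
```

```text
clock: 13.1
tcp_pos: [0.5486, 0.0259, 0.1566]
orientation: [0.0, 0.0, 1.0, 0.0]
wrist_force: [0.1, -0.2, -0.7]
finger_gap: 0.0199
grip_force: 68.6
clock: 13.6
tcp_pos: [0.5486, 0.0259, 0.1551]
orientation: [0.0, 0.0, 1.0, 0.0]
wrist_force: [-0.2, 0.7, -1.2]
finger_gap: 0.0204
grip_force: 68.6
```

No force at a depth where hole 0 gave 9 N, so it is going in. Continuing slowly.

```bash
python3 -m handwheel '{"deltas": [[-0.6,0,0,0.02,0],[-0.6,0,0,0.02,0],[-0.6,0,0,0.02,0],[-0.6,0,0,0,0]]}'; python3 -m handwheel '{"deltas": [[-0.6,0,0,0.03,0],[-0.6,0,0,0.03,0],[-0.6,0,0,0.03,0],[-0.6,0,0,0,0]]}'
```

```text
clock: 14.1
tcp_pos: [0.5486, 0.0259, 0.1526]
orientation: [0.0, 0.0, 1.0, 0.0]
wrist_force: [0.2, 0.1, -1.1]
finger_gap: 0.0201
grip_force: 68.6
clock: 14.6
tcp_pos: [0.5485, 0.0259, 0.149]
orientation: [-0.0, 0.0, 1.0, 0.0]
wrist_force: [0.2, 1.1, -1.6]
finger_gap: 0.0199
grip_force: 68.6
```

```bash
python3 -m handwheel '{"deltas": [[-0.6,0,0,0.05,0],[-0.6,0,0,0.05,0],[-0.6,0,0,0.05,0],[-0.6,0,0,0.05,0],[-0.6,0,0,0,0]]}';  python3 -m handwheel '{"deltas": [[-0.6,0,0,0.05,0],[-0.6,0,0,0.05,0],[-0.6,0,0,0.05,0],[-0.6,0,0,0.05,0],[-0.6,0,0,0.05,0],[-0.6,0,0,0,0],[-0.6,0,0,0,0]]}'
```

```text
clock: 15.22
tcp_pos: [0.5485, 0.026, 0.1409]
orientation: [-0.0, 0.0, 1.0, 0.0]
wrist_force: [0.9, 1.2, -1.8]
finger_gap: 0.0203
grip_force: 68.6
clock: 16.1
tcp_pos: [0.5485, 0.0259, 0.131]
orientation: [-0.0, 0.0, 1.0, 0.0]
wrist_force: [0.8, 1.9, -1.1]
finger_gap: 0.0201
grip_force: 68.6
```

```bash
python3 -m handwheel '{"deltas": [[-0.6,0,0,0.03,0],[-0.6,0,0,0.03,0],[-0.6,0,0,0,0],[-0.6,0,0,0,0]]}';  python3 -m handwheel '{"deltas": [[-0.6,0,0,0.02,0],[-0.6,0,0,0.02,0],[-0.6,0,0,0,0],[-0.6,0,0,0,0]]}'
```

```text
clock: 16.6
tcp_pos: [0.5485, 0.0259, 0.1287]
orientation: [0.0, 0.0, 1.0, 0.0]
wrist_force: [1.1, 1.2, -1.8]
finger_gap: 0.0203
grip_force: 68.6
clock: 17.1
tcp_pos: [0.5486, 0.0259, 0.1273]
orientation: [0.0, 0.0, 1.0, 0.0]
wrist_force: [-0.1, 2.5, 2.1]
finger_gap: 0.0201
grip_force: 68.7
```

```bash
python3 -m handwheel '{"deltas": [[-0.6,0,0,0.015,0],[-0.6,0,0,0,0],[-0.6,0,0,0,0]]}' ; python3 -m handwheel '{"deltas": [[-0.4,0,0,0,0],[-0.2,0,0,0,0],[0.1,0,0,0,0],[0.1,0,0,0,0],[0.1,0,0,0,0]]}' 20; python3 -m handwheel '{"deltas": [[0.1,0,0,-0.1,0],[0.1,0,0,-0.3,0],[0.1,0,0,-0.6,0],[0.1,0,0,-0.9,0],[0.1,0,0,-0.9,0],[0.1,1,-0.5,-0.9,0],[0.1,1,-0.9,-0.6,0],[0.1,1,-0.9,0,0],[0.1,0,-0.9,0,0],[0.1,0,-0.9,0,0],[0.1,0,0,0,0],[0.1,0,0,0,0]]}'; python3 - <<'E'
from fit import *
s=cam("scene"); t=cam("top")
a=cv2.resize(s["frame"][180:260,250:350],(390,312),interpolation=cv2.INTER_CUBIC); b=cv2.resize(t["frame"][170:250,215:315],(390,312),interpolation=cv2.INTER_CUBIC)
cv2.imwrite("pics/final.png",np.vstack([np.hstack([a,b]),np.hstack([cv2.resize(s["frame"],(390,288)),cv2.resize(t["frame"],(390,288))])])[:,:,::-1])
for n,c in(("scene",s),("top",t)):
    P=cloud(c); m=(np.hypot(P[...,0]-.549,P[...,1]-.0272)<.02)&(P[...,2]>.07)&(P[...,2]<.12); q=P[m]; print(n,len(q),np.median(q,0),np.percentile(q[:,2],90))
E
```

```text
clock: 17.48
tcp_pos: [0.5486, 0.0259, 0.1269]
orientation: [0.0, 0.0, 1.0, 0.0]
wrist_force: [-0.9, 0.5, 4.8]
finger_gap: 0.0202
grip_force: 69.0
clock: 18.1
tcp_pos: [0.5485, 0.0259, 0.1264]
orientation: [-0.0, 0.0, 1.0, 0.0]
wrist_force: [-0.3, -0.5, -0.5]
finger_gap: 0.0468
grip_force: 0.0
clock: 19.6
tcp_pos: [0.4283, -0.1378, 0.299]
orientation: [0.0, 0.0, 1.0, 0.0]
wrist_force: [-0.4, -0.4, 0.4]
finger_gap: 0.0466
grip_force: 0.0
scene 84 [0.55180042 0.02839279 0.08369063] 0.0870511474358942
top 80 [0.54726765 0.0265869  0.08586567] 0.08825872473693379
```

View pics/final.png

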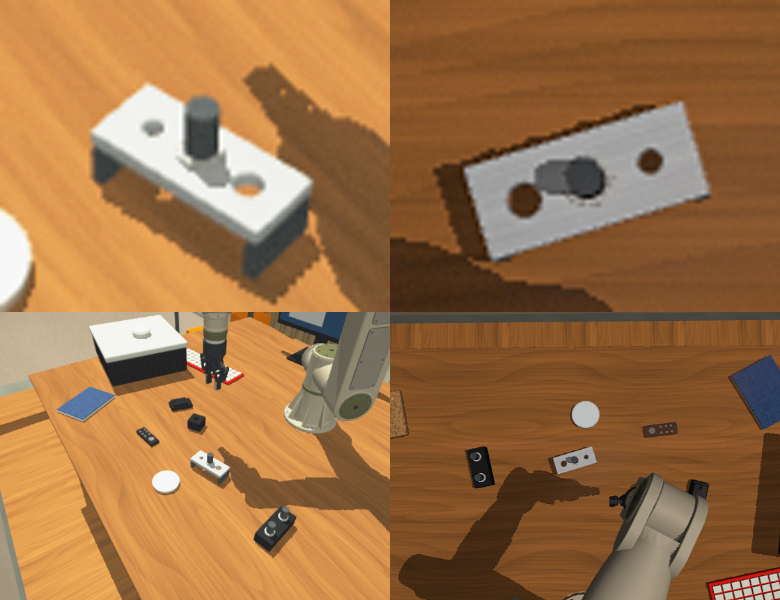

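The pin stands upright in the middle hole, with the head top at 86 mm (45 + 41), so the collar is flat on the plate. Nothing else has moved.

```bash
python3 -c "from workcell import hand_in; print(hand_in())"
```

```text
the job is handed in; nothing more can be done
None
```

The pin is the 15.5 mm one: it stopped at the 14 mm hole under about 9 N and passed the 17 mm hole, where it now stands with its collar flat on the plate, and the job is handed in.

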